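# Find the hidden release of the gear case

### The arm

A 7-joint arm with a two-finger parallel gripper is mounted at the origin on the work surface. World frame = base frame: x ahead of the robot, y to its left, z up, the work surface at z = 0. Lengths are in m, angles in rad, forces in N, time in s.
With the tool pointing down it reaches from about 0.4 to 0.85 m from the base axis. Payload 6.9 kg.
Tool frame: the origin (TCP) lies on the centre line of the jaws, within the pads' length; the fingertips stand 25 mm ahead of it and the grasp point (between the pads) lies 6 mm ahead of it (nose_length is the distance from the TCP to the fingertips, in m); z points along the fingers, y is the direction in which the jaws open and shut (so a half turn about z gives the same grasp; the last joint's range is limited). The gripper opens to 85 mm and grips with 20 to 120 N. Pads are 22 mm wide; open, the fingers measure 114 mm over their backs; the gripper's body (76 mm by 85 mm) begins 54 mm behind the grasp point. The pads swing forward as they close: fully open they stand 13 mm farther back than shut.
Start: joints at [-1.196, 0.507, -0.238, 1.5, 0.126, 1.149, -0.155], TCP at [0.166, 0.603, 0.256] pointing down, gripper open.
Joint ranges: [-3.08, 3.08], [-0.24, 2.05], [-1.43, 1.35], [0, 2.5], [-1.52, 4.66], [0.17, 1.96], [-2.89, 2.89]. Speed limits (rad/s): [2.39, 2.39, 3.14, 3.14, 3.14, 3.14, 3.14].

### API

Orientations are given as [roll, pitch, yaw] about the fixed x, y, z axes, in that order (R = Rz(yaw) Ry(pitch) Rx(roll)).
In Python, from plant import get_state, snapshot, camera_info, sign_off, nose_length gives the robot as it stands.
- The arm moves only by the tool drive_tool, never from a script. Its arguments are lists of equal length, an entry for each row: "grip": the finger opening in cm, from 0 to 8.54; "delta_pos": the shift along the tool's x, y, z in cm, a list of three; "angular": the turn, a rotation vector about the tool's x, y, z in units of 5 degrees (1.0 is 5 degrees), a list of three. A call has 1 to 5 rows; each row shifts and turns the commanded pose from where the row before left it, along the tool's axes as they then stand; what a row does not reach is not made up. A row lasts 1/12 s, in which the tool goes at most 41.7 mm and 7.16 degrees, less where a joint would pass 70% of its speed; a pose out of reach is approached as far as the arm can. A call with a gripper value outside its range is refused whole. The fingers move at their own pace and stop on an object; "newtons" is the grip in N (left out, the last holds). Time passes only in rows, so rows that do not move let the fingers close. It gives the time, the measured TCP pose, the force and the opening at its end, in the units of the state.
- get_state(): the state, without advancing time (a new reading comes with each control period).
- snapshot(name): name is "scene" or "top"; returns (picture, depth): 400x640x3 uint8, blue, green, red; 400x640 float32, m along the optical axis (not along the pixel's ray), 0 where there is no reading.
- camera_info(name): a dict with "mtx" (3x3 intrinsics, pixels), "R" (3x3) and "t" (3): a world point X has camera coordinates R X + t. Camera axes: x right, y down, z forward; pixel columns grow to the right and rows downward; lengths in m; the calibration is good to about 2 mm. A picture is of the moment at which its call begins. camera_info takes no time and is no camera call.
- sign_off(): hands the job in, once; it reports no verdict.
The state is a dict: "time_s": time; "qpos": joint angles; "qvel": joint speeds; "joint_efforts": joint torques, N m; "position": TCP position; "eef_rot": TCP orientation; "contact_force": force on the tool from outside, world axes, zero at the start; "ft_torque": the same for the moment, N m; "grip_width": finger opening in m.
Only numpy, scipy, OpenCV 4.12 (cv2) and the standard library are available. Lean on these libraries where they do the work, as an engineer would, in place of code of your own. Each camera call takes 0.05 s, during which the arm holds its last target. There are 200 camera calls.

### The job

The gear case's lid is let go by a release bar sunk in a notch somewhere along the grey sill on the case's front edge. Touch a fingertip down on the left-hand end of the sill (left as the robot sees it), slide it along the sill until you find the notch, then press the bar in it fully down so that the lid comes ajar, and draw back. Keep off the lid, and do not pick up or shift the other things on the bench.

Things in the scene. Friction and masses are not known exactly. Their poses are not given: they have to be found in the camera images.
- case: blue steel gear case screwed to the bench, 240 mm deep (its x; front at -120), 400 mm wide (its y), lid top 62 mm above the bench. Origin: centre of its underside, on the bench; x from front to hinge, y to the left as the robot sees it, z up. Along the front edge runs a flat grey sill, x -120 to -80 mm, y -200 to 200 mm, level top 55 mm above the bench, broken only by the notch (see release)
- sill_end: the left-hand end of the grey sill: its last 40 mm (y 160 to 200 mm, x -120 to -80 mm of the case, top 55 mm above the bench); the shut fingers or one fingertip fit on it. Fixed. Its origin is the same as the case's origin
- sill_mid: a stretch of the same plain sill that always lies between the left-hand end and the notch: y 75 to 115 mm of the case, same depth and height as the rest. Fixed. Its origin is the same as the case's origin
- release (a joint): how far the bar in the notch is pressed: 0 up, 0.008 m fully down. Straight down, about 5 N of friction, no spring, stays where left, linked to the lid. The notch: 46 mm long, through the sill's whole depth, open at top and front, centre anywhere from y -75 to +20 mm of the case. The bar is its floor: 43 mm along y, 36 mm along x, top 8 mm below the sill's top when up
- lid: the case's blue lid, 192 x 396 x 5 mm, hinged along the far side of the case; origin on the hinge line. Its front edge lies 6 mm behind the sill. Level when shut; it rises as the release is pressed, to about 0.096 rad (front edge up some 18 mm) with the release fully down, and stays ajar
- bolt: loose bystander: steel bolt standing head down, 30 mm across, 57 mm tall, in front of the case; origin: centre of its underside
- nut: loose bystander: steel nut lying flat, 30 mm across, 15 mm high, in front of the case; origin: centre of its underside
- jar: loose bystander: jar 64 mm across, 80 mm tall, beside the right end of the case; origin: centre of its underside
- earmuffs: loose bystander: red ear defenders lying on the bench beyond the left end of the case, 190 x 190 mm, 40 mm high; origin: on the bench between the two cups
- driver: loose bystander: screwdriver lying in front and to the right of the case; origin: centre of its underside
- filter: loose bystander: white round respirator filter, 84 mm across, 34 mm high, in front and to the left of the case; origin: centre of its underside
- tape: loose bystander: black disc-shaped tape measure, 60 mm across, 25 mm high, beyond the right end of the case; origin: centre of its underside

How it is judged:
On the way, in this order (a step that is already met when the one before it is completed fails the run):
1. a fingertip touches down on the left-hand end of the sill (contact force between the fingers and sill_end above 0.3 N), for 0.05 s.
2. the fingertip is felt along the sill, on the stretch between the left-hand end and the notch (contact force between the fingers and sill_mid above 0.3 N), for 0.05 s.
3. the release in the notch is pressed down (value of joint release above 0.0065 m and contact force between the fingers and anything else above 0.3 N), for 0.05 s.
At the end, for the whole second after the job is handed in: the release is down by more than 6.5 of its 8 mm, and the lid stands ajar by more than 0.07 rad, at rest (value of joint release above 0.0065 m and angle between lid's own z axis and vertical above 0.07 rad and angular speed of lid below 0.05 rad/s); the robot touches nothing.
It fails at once if the lid is touched (over 2 N) by the fingers or the arm (contact force between any of the fingers, the arm and lid above 2 N).
It fails at once if one of the loose things is shifted or lifted by more than 15 mm (distance of any of bolt, nut, jar, earmuffs, driver, filter, tape from where it was at the start of the episode above 0.015 m).
It also fails if it takes over 61 s, if anything falls off the work surface, if the arm or the gripper's body presses on something with over 40 N, if the wrist force passes 120 N, or if a joint passes its speed limit or range.

## Working session

There is one attempt and no reset: what is moved stays moved. The work goes in short steps, Python scripts to look and compute and a tool call to move; the robot and the scene stay as the last step left them, time stands still between calls to the robot, and variables do not carry over. Pictures are saved under pics/ and viewed, about 8 in all and at most 12, crops included, and the job is handed in when it is done.

Besides the shell and the picture viewer there is one more tool, called after "Emit:" as name(argument=value, ...) on one line, values as JSON. drive_tool: Moves the arm, as the interface text tells. Its arguments: {"type":"object","properties":{"grip":{"type":"array","items":{"type":"number"}},"delta_pos":{"type":"array","items":{"type":"array","items":{"type":"number"}}},"angular":{"type":"array","items":{"type":"array","items":{"type":"number"}}},"newtons":{"type":"number"}},"required":["grip","delta_pos","angular"]}

```bash
mkdir -p pics; python3 - <<'E'
from plant import *
import cv2,numpy as np
s=get_state();print(s, nose_length() if callable(nose_length) else nose_length)
for n in("scene","top"):
    p,d=snapshot(n);cv2.imwrite(f"pics/{n}0.png",p);np.save(f"pics/{n}0.npy",d);c=camera_info(n);print(n,c)
E
```

```text
{'time_s': 0.0, 'qpos': array([-1.19651058,  0.50833714, -0.23752214,  1.50118312,  0.12568648,
        1.1488779 , -0.15482832]), 'qvel': array([ 7.96663266e-04,  3.84942506e-04,  2.53132312e-04, -6.27056287e-06,
        5.39055924e-04, -6.82362324e-04,  6.49133895e-04]), 'joint_efforts': array([-1.07408175e-04, -6.20598578e+01, -2.18689173e+00, -2.49655259e+01,
        1.26583161e-02,  1.17434602e-02, -1.78013090e-05]), 'position': array([0.16592047, 0.60207961, 0.25541262]), 'eef_rot': array([-3.13977525e+00,  2.46637103e-05,  2.87279381e+00]), 'contact_force': array([-0.48316195,  0.19529749, -0.71832478]), 'ft_torque': array([ 0.03176885, -0.00802208,  0.0227964 ]), 'grip_width': 0.08561665352805287} 0.025
scene {'mtx': array([[362.75259879,   0.        , 327.96450335],
       [  0.        , 362.75259879, 198.98537186],
       [  0.        ,   0.        ,   1.        ]]), 'R': array([[ 0.88350867,  0.46836532,  0.00680844],
       [ 0.2952587 , -0.54556455, -0.78433515],
       [-0.36364094,  0.69497715, -0.62029995]]), 't': array([-0.50283307, -0.09217772,  1.02999346])}
top {'mtx': array([[382.73721287,   0.        , 320.91533502],
       [  0.        , 382.73721287, 199.06559717],
       [  0.        ,   0.        ,   1.        ]]), 'R': array([[ 0.00277762, -0.99996763,  0.00755195],
       [-0.9932041 , -0.00363737, -0.11632878],
       [ 0.11635249, -0.00717751, -0.99318205]]), 't': array([0.03785961, 0.54803179, 1.00465714])}
```

View pics/top0.png

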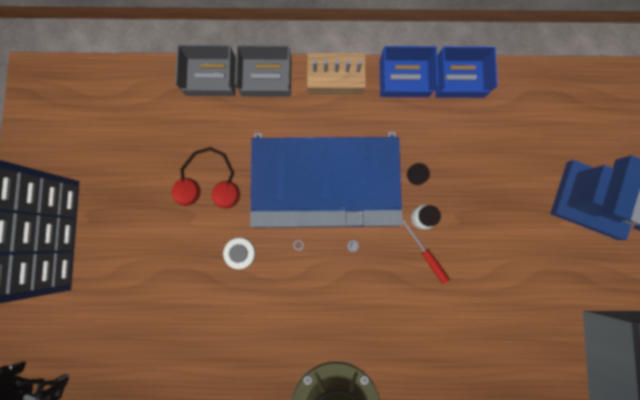

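View pics/scene0.png

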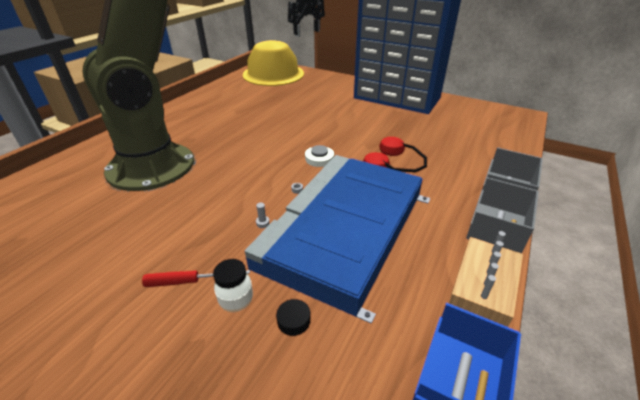

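The top view shows the grey sill from about (250,211) to (402,226), with the notch at columns 346–364. The bolt (353,246), nut (298,245) and filter (238,253) stand in front of it. The scene view agrees, with the notch at about (293,210). Next I'll measure these.

```bash
cat >h.py <<'E'
import numpy as np,cv2
from plant import *
def ray(n,uv,z):
    c=camera_info(n);K,R,t=map(np.array,(c["mtx"],c["R"],c["t"]))
    d=R.T@np.linalg.solve(K,[uv[0],uv[1],1.]);o=-R.T@t
    return o+d*(z-o[2])/d[2]
E
python3 - <<'E'
from h import *
p=cv2.imread("pics/top0.png");d=np.load("pics/top0.npy");hsv=cv2.cvtColor(p,cv2.COLOR_BGR2HSV)
print(hsv[218,240:410:10].tolist()); print(hsv[200,300],hsv[205:232,300].tolist())
roi=np.zeros(p.shape[:2],np.uint8);roi[200:235,235:420]=1
m=((hsv[...,0]>90)&(hsv[...,0]<130)&(hsv[...,1]<130)&(hsv[...,2]>70)).astype(np.uint8)*roi
m=cv2.morphologyEx(m,cv2.MORPH_OPEN,np.ones((3,3)))
c=max(cv2.findContours(m,0,2)[0],key=cv2.contourArea);r=cv2.minAreaRect(c);b=cv2.boxPoints(r);print(r)
for q in b:print(q,ray("top",q,.055).round(4))
g=cv2.cvtColor(p,cv2.COLOR_BGR2GRAY).astype(int)
print("row218",list(zip(range(338,372),g[218,338:372],(d[218,338:372]*1000).round(0).astype(int))))
for u in (345.5,364):print(ray("top",(u,218),.055).round(4))
for n,q,z in(("bolt",(353,246),.05),("nut",(298,245),.015),("filter",(238,253),.034),("jar",(430,215),.08)):print(n,ray("top",q,z).round(3))
# sill height from depth
cc=camera_info("top")
for u,v in((265,218),(320,218),(385,219),(355,219),(300,180)):
    P=np.linalg.solve(cc["mtx"],[u,v,1])*d[v,u];print(u,v,(cc["R"].T@(P-cc["t"])).round(4))
x=cv2.resize(p[190:260,220:420],None,fx=4,fy=4,interpolation=2);cv2.imwrite("pics/crop.png",x)
E
```

```text
[[12, 140, 144], [8, 46, 134], [105, 22, 137], [103, 23, 136], [105, 22, 137], [104, 24, 137], [104, 25, 135], [105, 26, 138], [104, 24, 136], [106, 24, 138], [104, 24, 137], [104, 24, 136], [105, 26, 139], [104, 24, 137], [104, 24, 136], [104, 24, 137], [105, 19, 135]]
[109 162 124] [[110, 160, 123], [110, 158, 124], [110, 159, 122], [110, 159, 120], [110, 147, 120], [109, 116, 125], [109, 70, 131], [107, 38, 134], [104, 25, 133], [104, 25, 135], [104, 24, 136], [104, 24, 136], [104, 25, 135], [104, 25, 135], [102, 25, 133], [105, 23, 133], [103, 23, 133], [103, 23, 133], [104, 25, 135], [105, 23, 132], [106, 22, 125], [144, 12, 106], [6, 67, 114], [11, 119, 133], [12, 136, 142], [12, 138, 146], [11, 136, 148]]
((326.00860595703125, 217.47337341308594), (16.273698806762695, 149.9321746826172), 89.49296569824219)
[250.97345 210.00023] [0.5155 0.224  0.055 ]
[400.89975 208.67345] [ 0.5204 -0.1717  0.055 ]
[401.04376 224.94652] [ 0.4774 -0.1712  0.055 ]
[251.11746 226.2733 ] [0.4727 0.2226 0.055 ]
row218 [(338, np.int64(130), np.int64(1010)), (339, np.int64(130), np.int64(1011)), (340,
[... 829 characters left out ...]
, (362, np.int64(121), np.int64(1020)), (363, np.int64(118), np.int64(1010)), (364, np.int64(125), np.int64(1012)), (365, np.int64(128), np.int64(1006)), (366, np.int64(129), np.int64(1007)), (367, np.int64(128), np.int64(1008)), (368, np.int64(129), np.int64(1006)), (369, np.int64(129), np.int64(1009)), (370, np.int64(130), np.int64(1007)), (371, np.int64(130), np.int64(1008))]
[ 0.4952 -0.0251  0.055 ]
[ 0.4954 -0.0738  0.055 ]
bolt [ 0.422 -0.045  0.05 ]
nut [0.424 0.101 0.015]
filter [0.403 0.259 0.034]
jar [ 0.502 -0.241  0.08 ]
265 218 [0.4946 0.1867 0.0547]
320 218 [0.4952 0.042  0.0522]
385 219 [ 0.4928 -0.1289  0.0568]
355 219 [ 0.4932 -0.0509  0.0463]
300 180 [0.5954 0.0954 0.0591]
```

View pics/crop.png

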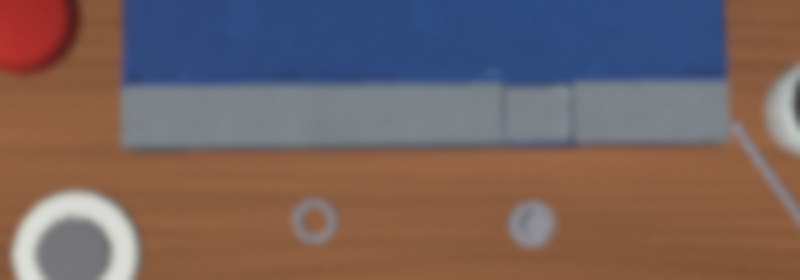

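Emit:
drive_tool(grip=[0,0,0,0,0], delta_pos=[[0,0,0],[0,0,0],[0,0,0],[0,0,0],[0,0,0]], angular=[[0,0,-0.64],[0,0,-0.64],[0,0,-0.64],[0,0,-0.64],[0,0,-0.64]], newtons=30)

```text
time_s: 0.52
position: [0.166, 0.6023, 0.2558]
eef_rot: [-3.141, -0.0, -3.128]
contact_force: [-0.2, -1.0, -0.4]
grip_width: 0.0258
```

Emit:
drive_tool(grip=[0,0,0,0,0], delta_pos=[[-2.2,-2.6,0],[-2.2,-2.6,0],[-2.2,-2.6,0],[-2.2,-2.6,0],[-2.2,-2.6,0]], angular=[[0,0,0],[0,0,0],[0,0,0],[0,0,0],[0,0,0]])

```text
time_s: 0.93
position: [0.2781, 0.4721, 0.2559]
eef_rot: [-3.141, -0.0, -3.131]
contact_force: [0.2, 0.5, -0.3]
grip_width: -0.0002
```

Emit:
drive_tool(grip=[0,0,0,0,0], delta_pos=[[-2.2,-2.6,0],[-2.2,-2.6,0],[-2.2,-2.6,0],[-2.2,-2.6,0],[0,0,0]], angular=[[0,0,0],[0,0,0],[0,0,0],[0,0,0],[0,0,0]])

```text
time_s: 1.35
position: [0.3718, 0.364, 0.2558]
eef_rot: [-3.137, 0.002, -3.141]
contact_force: [1.2, -0.3, 0.0]
grip_width: 0.0002
```

Emit:
drive_tool(grip=[0,0,0,0,0], delta_pos=[[-2.4,-3.2,0],[-2.4,-3.2,0],[-2.4,-3.2,0],[-2.4,-3.2,0],[-2.3,-3.2,0]], angular=[[0,0,0],[0,0,0],[0,0,0],[0,0,0],[0,0,0]])

```text
time_s: 1.77
position: [0.4879, 0.2103, 0.2561]
eef_rot: [-3.141, -0.0, -3.131]
contact_force: [-0.4, 1.4, -0.3]
grip_width: -0.0
```

Emit:
drive_tool(grip=[0,0,0,0,0], delta_pos=[[0,0,2.5],[0,0,2.5],[0,0,2.5],[0,0,2.5],[0,0,1.5]], angular=[[0,0,0],[0,0,0],[0,0,0],[0,0,0],[0,0,0]])

```text
time_s: 2.18
position: [0.4859, 0.2113, 0.1387]
eef_rot: [-3.14, -0.003, -3.131]
contact_force: [-0.7, -0.1, -0.0]
grip_width: 0.0001
```

Emit:
drive_tool(grip=[0,0], delta_pos=[[0,0,0],[0,0,0]], angular=[[0,0,0],[0,0,0]])

```text
time_s: 2.35
position: [0.4866, 0.2119, 0.1408]
eef_rot: [-3.141, -0.002, -3.131]
contact_force: [0.8, -0.4, 0.6]
grip_width: 0.0001
```

```bash
python3 - <<'E'
from h import *
a,_=snapshot("top");b,_=snapshot("scene")
x=np.hstack([cv2.resize(a[150:270,200:420],None,fx=1.8,fy=2.0*.9),cv2.resize(b[100:220,200:420],None,fx=1.8,fy=1.8)]);cv2.imwrite("pics/s1.png",x)
E
```

```text
(no output)
```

View pics/s1.png

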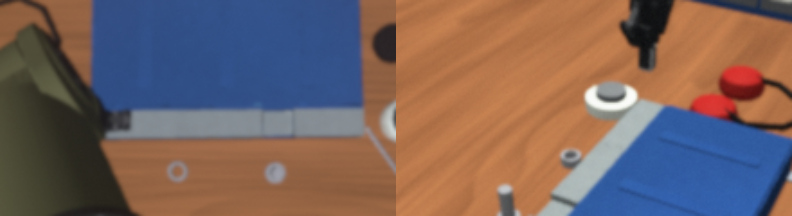

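The left half shows the shut fingers above the left end of the sill, at about (118,120) in the picture. The right half shows the same, with the case clear. I'll shift slightly and go down.

Emit:
drive_tool(grip=[0,0,0,0,0], delta_pos=[[-0.4,-0.8,1.2],[0,0,1.2],[0,0,1.2],[0,0,1.2],[0,0,0.5]], angular=[[0,0,0],[0,0,0],[0,0,0],[0,0,0],[0,0,0]])

```text
time_s: 2.87
position: [0.4915, 0.204, 0.0884]
eef_rot: [3.141, 0.001, -3.131]
contact_force: [-0.5, -0.7, -0.6]
grip_width: -0.0
```

Emit:
drive_tool(grip=[0,0,0,0,0], delta_pos=[[0,0,0.1],[0,0,0.1],[0,0,0.1],[0,0,0.1],[0,0,0]], angular=[[0,0,0],[0,0,0],[0,0,0],[0,0,0],[0,0,0]])

```text
time_s: 3.28
position: [0.4914, 0.204, 0.0847]
eef_rot: [3.141, 0.001, -3.131]
contact_force: [-0.3, 0.1, 0.6]
grip_width: 0.0002
```

Tip at 0.060. I'll go down in 1 mm rows until the force rises.

Emit:
drive_tool(grip=[0,0,0,0,0], delta_pos=[[0,0,0.1],[0,0,0.1],[0,0,0.1],[0,0,0],[0,0,0]], angular=[[0,0,0],[0,0,0],[0,0,0],[0,0,0],[0,0,0]])

```text
time_s: 3.7
position: [0.4911, 0.2039, 0.0812]
eef_rot: [-3.141, -0.0, -3.131]
contact_force: [0.3, 1.0, 0.1]
grip_width: -0.0001
```

Emit:
drive_tool(grip=[0,0,0,0], delta_pos=[[0,0,0.1],[0,0,0.1],[0,0,0],[0,0,0]], angular=[[0,0,0],[0,0,0],[0,0,0],[0,0,0]])

```text
time_s: 4.03
position: [0.4913, 0.2039, 0.0801]
eef_rot: [3.142, 0.001, -3.131]
contact_force: [-1.7, -0.3, 9.1]
grip_width: -0.0001
```

Contact at 9 N. Now I'll slide to the robot's right along the sill.

Emit:
drive_tool(grip=[0,0,0,0,0], delta_pos=[[0,-1.0,0],[0,-1.0,0],[0,-1.0,0],[0,-1.0,0],[0,-1.0,0]], angular=[[0,0,0],[0,0,0],[0,0,0],[0,0,0],[0,0,0]])

```text
time_s: 4.45
position: [0.4927, 0.1554, 0.0801]
eef_rot: [3.139, 0.003, -3.13]
contact_force: [-0.0, 4.1, 4.4]
grip_width: -0.0001
```

Emit:
drive_tool(grip=[0,0,0,0,0], delta_pos=[[0,-1.0,0],[0,-1.0,0],[0,-1.0,0],[0,-1.0,0],[0,-1.0,0]], angular=[[0,0,0],[0,0,0],[0,0,0],[0,0,0],[0,0,0]])

```text
time_s: 4.87
position: [0.4933, 0.1052, 0.0801]
eef_rot: [3.139, 0.003, -3.13]
contact_force: [0.7, 4.1, 5.2]
grip_width: -0.0002
```

Emit:
drive_tool(grip=[0,0,0,0,0], delta_pos=[[0,-1.0,0],[0,-1.0,0],[0,-1.0,0],[0,-1.0,0],[0,-1.0,0]], angular=[[0,0,0],[0,0,0],[0,0,0],[0,0,0],[0,0,0]])

```text
time_s: 5.28
position: [0.4936, 0.0548, 0.0799]
eef_rot: [3.14, 0.002, -3.13]
contact_force: [0.4, 4.4, 5.4]
grip_width: 0.0001
```

Emit:
drive_tool(grip=[0,0,0,0,0], delta_pos=[[0,-1.0,0],[0,-1.0,0],[0,-1.0,0],[0,-1.0,0],[0,-1.0,0]], angular=[[0,0,0],[0,0,0],[0,0,0],[0,0,0],[0,0,0]])

```text
time_s: 5.7
position: [0.4941, 0.0048, 0.0799]
eef_rot: [3.14, 0.002, -3.13]
contact_force: [0.7, 5.4, 7.0]
grip_width: -0.0002
```

Emit:
drive_tool(grip=[0,0,0,0,0], delta_pos=[[0,-0.7,0],[0,-0.7,0],[0,-0.7,0],[0,-0.7,0],[0,0,0]], angular=[[0,0,0],[0,0,0],[0,0,0],[0,0,0],[0,0,0]])

```text
time_s: 6.12
position: [0.4943, -0.0244, 0.0798]
eef_rot: [3.141, 0.002, -3.132]
contact_force: [0.6, -1.0, 6.1]
grip_width: -0.0
```

Emit:
drive_tool(grip=[0,0,0,0], delta_pos=[[0,-0.4,0],[0,-0.4,0],[0,-0.4,0],[0,0,0]], angular=[[0,0,0],[0,0,0],[0,0,0],[0,0,0]])

```text
time_s: 6.45
position: [0.4933, -0.0375, 0.0791]
eef_rot: [-3.141, -0.001, -3.133]
contact_force: [0.1, 0.2, -0.8]
grip_width: -0.0002
```

Emit:
drive_tool(grip=[0,0,0,0,0], delta_pos=[[0,-0.4,0],[0,-0.4,0],[0,-0.3,0],[0,0,0],[0,0,0]], angular=[[0,0,0],[0,0,0],[0,0,0],[0,0,0],[0,0,0]])

```text
time_s: 6.87
position: [0.4937, -0.0474, 0.0792]
eef_rot: [-3.142, -0.0, -3.132]
contact_force: [-0.4, -1.2, 1.0]
grip_width: 0.0001
```

Force fell to zero near y = -0.037, so the fingertip is over the notch and now centred. Pressing down.

Emit:
drive_tool(grip=[0,0,0,0,0], delta_pos=[[0,0,0.2],[0,0,0.2],[0,0,0.2],[0,0,0.2],[0,0,0]], angular=[[0,0,0],[0,0,0],[0,0,0],[0,0,0],[0,0,0]])

```text
time_s: 7.28
position: [0.4937, -0.0469, 0.0709]
eef_rot: [3.142, -0.0, -3.131]
contact_force: [-0.4, -0.9, -0.7]
grip_width: 0.0
```

Emit:
drive_tool(grip=[0,0,0,0,0], delta_pos=[[0,0,0.1],[0,0,0.1],[0,0,0.1],[0,0,0.1],[0,0,0]], angular=[[0,0,0],[0,0,0],[0,0,0],[0,0,0],[0,0,0]])

```text
time_s: 7.7
position: [0.4937, -0.047, 0.0672]
eef_rot: [3.142, -0.0, -3.131]
contact_force: [-2.0, 0.8, 2.4]
grip_width: -0.0
```

Emit:
drive_tool(grip=[0,0,0,0,0], delta_pos=[[0,0,0.1],[0,0,0.1],[0,0,0.1],[0,0,0],[0,0,0]], angular=[[0,0,0],[0,0,0],[0,0,0],[0,0,0],[0,0,0]])

```text
time_s: 8.12
position: [0.4938, -0.047, 0.0641]
eef_rot: [3.141, -0.0, -3.131]
contact_force: [0.1, 1.0, 2.2]
grip_width: 0.0001
```

Emit:
drive_tool(grip=[0,0,0,0], delta_pos=[[0,0,0.1],[0,0,0.1],[0,0,0],[0,0,0]], angular=[[0,0,0],[0,0,0],[0,0,0],[0,0,0]])

```text
time_s: 8.45
position: [0.4939, -0.047, 0.0639]
eef_rot: [-3.141, 0.001, -3.131]
contact_force: [-6.0, 2.1, 24.6]
grip_width: -0.0004
```

```bash
python3 - <<'E'
from h import *
b,d=snapshot("scene")
cv2.imwrite("pics/s2.png",cv2.resize(b[90:320,180:440],None,fx=2.5,fy=2.5))
E
```

```text
(no output)
```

View pics/s2.png

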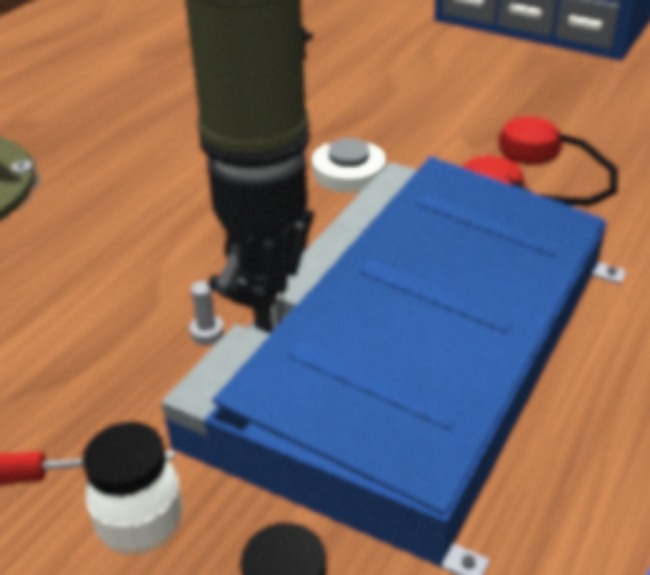

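The lid is ajar, with a dark gap at (235,410), and the fingers are in the notch at (265,310). The bar has bottomed at 24 N, and the bolt at (205,310) still stands. Drawing straight up, slightly towards the robot.

Emit:
drive_tool(grip=[0,0,0,0,0], delta_pos=[[0,0,-0.4],[0.05,0,-0.8],[0.1,0,-1.2],[0.1,0,-2],[0.1,0,-2.5]], angular=[[0,0,0],[0,0,0],[0,0,0],[0,0,0],[0,0,0]])

```text
time_s: 8.92
position: [0.4894, -0.0473, 0.1311]
eef_rot: [3.141, -0.003, -3.131]
contact_force: [0.2, -0.0, -1.0]
grip_width: -0.0002
```

Emit:
drive_tool(grip=[0,0,0,0,0], delta_pos=[[0.3,0,-2.5],[0.5,0,-2.5],[0.5,0,-2.5],[0,0,-1.5],[0,0,0]], angular=[[0,0,0],[0,0,0],[0,0,0],[0,0,0],[0,0,0]])

```text
time_s: 9.33
position: [0.4786, -0.0475, 0.2246]
eef_rot: [-3.141, 0.006, -3.132]
contact_force: [0.5, 0.2, 0.4]
grip_width: -0.0
```

Emit:
drive_tool(grip=[0,0,0,0,0], delta_pos=[[0,2,0],[0,2.5,0],[0,2.5,0],[0,1,0],[0,0,0]], angular=[[0,0,0],[0,0,0],[0,0,0],[0,0,0],[0,0,0]])

```text
time_s: 9.75
position: [0.4762, 0.0352, 0.2208]
eef_rot: [3.141, -0.001, -3.127]
contact_force: [0.5, 0.7, 0.1]
grip_width: -0.0002
```

```bash
python3 - <<'E'
from h import *
b,d=snapshot("scene");s=get_state();print(s["position"],s["contact_force"],abs(s["qvel"]).max())
cv2.imwrite("pics/s3.png",cv2.resize(b[90:340,140:440],None,fx=2.4,fy=2.4))
c=camera_info("scene");P=[]
for v in range(190,272,2):
    for u in range(280,400,2):
        if b[v,u,0]>1.6*b[v,u,2] and d[v,u]>0: P.append(c["R"].T@(np.linalg.solve(c["mtx"],[u,v,1])*d[v,u]-c["t"]))
P=np.array(P);P=P[(P[:,0]>.53)&(P[:,0]<.70)&(P[:,1]>-.15)&(P[:,1]<.2)&(P[:,2]>.055)]
A=np.c_[P[:,:2],np.ones(len(P))];k=np.linalg.lstsq(A,P[:,2],rcond=None)[0];print(len(P),k)
E
```

```text
[0.47626878 0.03324497 0.2207611 ] [-0.17958023 -0.69724958  0.80839041] 0.03266395625357473
1753 [-0.09859271 -0.00145551  0.13187219]
```

View pics/s3.png

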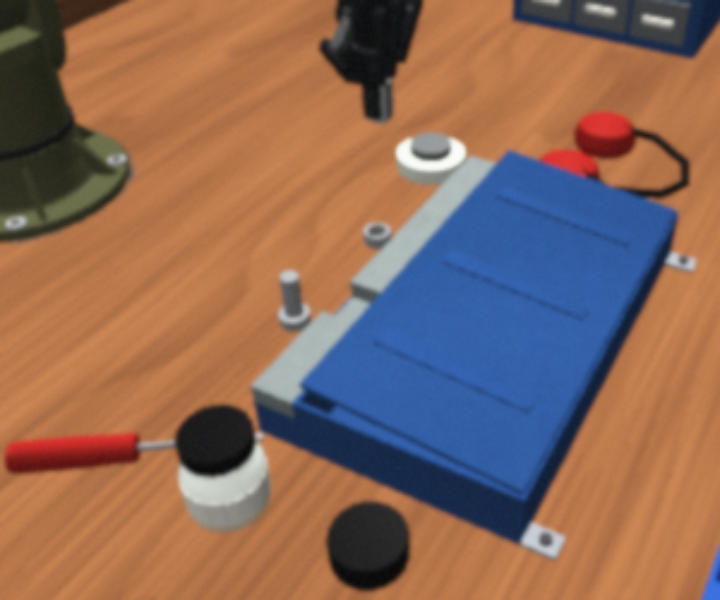

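The picture shows the bar sunk in the notch at (345,300), the lid ajar with a gap at (315,400), the gripper clear and nothing shifted. The depth data gives a lid tilt of 0.098 rad, which is fully open.

```bash
python3 -c "
from plant import *
print(sign_off())"
```

```text
the job is handed in; nothing more can be done
None
```

I pressed the release bar fully down, the lid came ajar, and I handed the job in at about 10 s of the 61 s allowed. No verdict was reported.

- **Touch-down and slide:** the shut fingertips met the left-hand end of the sill at about 9 N. They then slid along it at about 4–7 N, past the middle stretch.
- **Finding the notch:** the contact force fell to zero at y ≈ -0.037 m. This matches the notch seen in the top camera, centred at about y = -0.048 m.
- **Pressing:** the bar bottomed at about 24 N, with the tip about 16 mm below the sill top. That is the 8 mm recess plus the 8 mm travel.
- **Last checks:** after drawing straight up, the depth data gave a lid tilt of about 0.098 rad, against about 0.096 expected. The measured force was at noise level and the fingers were well clear. By eye, nothing on the bench had moved, but I did not measure those positions again. None of the checks failed or disagreed.

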